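Take the finished heel out of the vise and pair it with its mate

TASK

A finished shoe heel is held in the small bench vise: slide the vise's jaw fully open by its black grip before taking the heel, and leave it open. Then lift the heel out, pick out the tray whose heel is of the same height, and lower it, standing upright on its wide seat, into the empty half of that tray, letting go only once it stands on the tray's floor. Do not tip or shift the heels already in the trays or the other things on the bench.

Things in the scene. Friction and masses are not known exactly. Their poses are not given: they have to be found in the camera images.
- vise: grey bench vise, fixed. Base 100 mm (x) by 210 mm (y), its flat bed 30 mm above the bench. Origin: on the bench, right below where the heel stands. The fixed jaw (90 mm wide) stands at y = +24 to +50 mm and rises to 66 mm above the bench. The moving jaw opens along -y of this frame
- jaw (a joint): travel of the vise's moving jaw in m: 0 shut on the heel's neck, 0.045 fully open (stop); it needs about 4 N to slide and stays where it is left. Shut, its 80 mm wide face is at the vise's y = -15 mm; its lip, 47 to 66 mm above the bench, overlaps the heel's seat, so the heel cannot be lifted until the jaw is open
- jaw_grip (a point): centre of the black upright grip on the moving jaw's carriage, 75 mm above the bench. The grip is 20 mm in the vise's x, 24 mm in the vise's y; it stands free from 48 to 93 mm above the bench. It moves with the jaw
- heel: the finished heel in the vise, brown stacked leather, 75 mm tall, about 80 g; stands on its seat on the vise bed, its top 39 mm free above the jaws. D-shaped seat 50 mm (x) by 46 mm (y), 14 mm thick; above it a straight neck 30 mm (x) by 28 mm (y), flat sides, rounded back, to the black walking end. Origin: centre of the underside; x to the rounded back, z up
- tray_short: plywood tray, fixed, 136 mm (x) by 74 mm (y), 28 mm high, walls and floor 4 mm, split by a cross wall into a near half (-x) and a far half (+x), each 62 by 66 mm inside. Origin: centre of its underside. Its far half holds the 55 mm heel; its near half is empty. The three trays are alike and their order changes
- tray_middle: a tray like tray_short, holding the 75 mm heel in its far half
- tray_tall: a tray like tray_short, holding the 95 mm heel in its far half
- free_middle (a point): centre of the floor of the empty (near) half of tray_middle, 4 mm above the bench, 33 mm from the tray's centre along its -x; axes as the tray's
- mate_short: finished heel of the same form, 55 mm tall, standing loose in tray_short. Origin: centre of its underside
- mate_middle: finished heel like the one in the vise, 75 mm tall, standing loose in tray_middle. Origin: centre of its underside
- mate_tall: finished heel of the same form, 95 mm tall, standing loose in tray_tall. Origin: centre of its underside
- jar: amber glass jar with a steel cap, 64 mm across, 85 mm tall; bystander. Origin: centre of its underside
- tape: roll of brown tape lying flat, 100 mm across, 45 mm high; bystander. Origin: centre of its underside
- hammer: hammer, 240 mm long, lying along its own x; bystander
Not all that is in view belongs to the job. What is shaped like the mate_tall but turquoise or yellow is not meant.

How it is judged (in metres and radians):
On the way, in this order (a step that is already met when the one before it is completed fails the run):
1. the jaw is slid open (at least 36 of its 45 mm) while the heel still stands in the vise (within 20 mm of its place, within 0.2 rad of upright) (value of joint jaw above 0.036 m and distance of heel from where it was at the start of the episode below 0.02 m and angle between heel's own z axis and vertical below 0.2 rad), for 0.1 s.
2. the heel is lifted by the fingers at least 30 mm off the vise bed (z of heel in the frame of vise above 0.06 m and contact force between heel and the fingers above 0.3 N), for 0.1 s.
3. the heel, still held by the fingers, is down in the empty half of the tray with the 75 mm heel (underside within 12 mm of its floor) (x of heel in the frame of free_middle between -0.015 and 0.015 m and y of heel in the frame of free_middle between -0.017 and 0.017 m and z of heel in the frame of free_middle below 0.012 m and contact force between heel and the fingers above 0.3 N), for 0.05 s.
At the end, for the whole second after the job is handed in: The heel stands free and still in the empty half of the tray with the 75 mm heel, within 15 mm (along), 17 mm (across) of its centre, 5 mm of its floor, 0.08 rad of upright. The jaw is at least 36 mm open; the other three heels stand upright (0.1 rad) (x of heel in the frame of free_middle between -0.015 and 0.015 m and y of heel in the frame of free_middle between -0.017 and 0.017 m and z of heel in the frame of free_middle between -0.005 and 0.005 m and angle between heel's own z axis and vertical below 0.08 rad and linear speed of heel below 0.02 m/s and angular speed of heel below 0.2 rad/s and value of joint jaw above 0.036 m and angle between each of mate_short, mate_middle, mate_tall's own z axis and vertical below 0.1 rad); the robot touches nothing.
It fails at once if a heel already in a tray is shifted more than 15 mm or tipped by 0.35 rad (distance of any of mate_short, mate_middle, mate_tall from where it was at the start of the episode above 0.015 m or angle between any of mate_short, mate_middle, mate_tall's own z axis and vertical above 0.35 rad).
It fails at once if the jar, tape or hammer is shifted more than 30 mm (distance of any of jar, tape, hammer from where it was at the start of the episode above 0.03 m).
It also fails if it takes over 51 s, if anything falls off the work surface, if the arm or the gripper's body presses on something with over 40 N, if the wrist force passes 120 N, or if a joint passes its speed limit or range.

ROBOT

A 6-joint arm with a two-finger parallel gripper is mounted at the origin on the work surface. World frame = base frame: x ahead of the robot, y to its left, z up, the work surface at z = 0. Lengths are in m, angles in degrees, forces in N, time in s.
With the tool pointing down it reaches from about 0.35 to 0.875 m from the base axis. Payload 4.2 kg.
Tool frame: the origin (TCP) lies between the finger pads; the fingertips stand 25 mm ahead of it and the grasp point (between the pads) lies 6 mm ahead of it (r.tips_ahead is the distance from the TCP to the fingertips, in m); z points along the fingers, y is the direction in which the jaws open and shut (so a half turn about z gives the same grasp; the last joint's range is limited). The gripper opens to 87 mm and grips with 3 to 60 N. Pads are 19 mm wide; open, the fingers measure 117 mm over their backs; the gripper's body (75 mm by 190 mm) begins 51 mm behind the grasp point.
Start: joints at [88.957, 22.042, 0.453, 0, -68.411, -14.817], TCP at [0.171, 0.601, 0.248] pointing down, gripper open.
Joint ranges: [-179.83, 179.83], [-69.29, 118.12], [-61.27, 80.66], [-181.25, 117.63], [-171.15, -9.14], [-177.46, 177.46]. Speed limits (degrees/s): [159.86, 159.86, 180, 180, 180, 180].

INTERFACE

Orientations are given as a 3x3 rotation matrix whose columns are the frame's x, y, z axes.
In Python, from station import r, vision, finish_job gives the robot as it stands.
- The arm moves only by the shell command python3 -m jog 'ROWS'. ROWS is a JSON object of lists of equal length, an entry for each row: "rot": the turn, a rotation vector about the world's x, y, z in degrees, a list of three; "delta_pos": the shift along the world's x, y, z in mm, a list of three; "grip": the opening in per cent of the stroke, from 0 (shut) to 100 (fully open). A call has 1 to 10 rows; each row shifts and turns the commanded pose from where the row before left it; what a row does not reach is not made up. A row lasts 1/12 s, in which the tool goes at most 41.7 mm and 7.16 degrees, less where a joint would pass 70% of its speed; a pose out of reach is approached as far as the arm can. A call with a gripper value outside its range is refused whole. The fingers move at their own pace and stop on an object; the grip force is fixed at half the most. Time passes only in rows, so rows that do not move let the fingers close. It gives the time, the measured TCP pose, the force and the opening at its end, in the units of the state.
- r.sense(): the state, without advancing time (a new reading comes with each control period).
- vision.capture(name): name is "side" or "top"; returns a dict with "frame" (420x560x3 uint8, red, green, blue), "K" (3x3 intrinsics, pixels), "k1" (the pictures are not rectified: a ray, as slopes to the right and down, at radius r is drawn at 1 + k1 r^2 times it, then the intrinsics apply), "xyz" and "orientation" of the camera in the world. Camera axes: x right, y up, looking along -z (the intrinsics and any distortion apply to the point x, -y, -z); pixel columns grow to the right and rows downward; lengths in m; the calibration is good to about 2 mm. A picture is of the moment at which its call begins. There is no depth.
- finish_job(): hands the job in, once; it reports no verdict.
The state is a dict: "time_s": time; "joints": joint angles; "joint_velocities": joint speeds; "effort": joint torques, N m; "tcp_pos": TCP position; "ee_rot": TCP orientation; "wrist_force": force on the tool from outside, world axes, zero at the start; "moment": the same for the moment, N m; "gripper_width": opening from 0.0 (shut) to 1.0 (fully open).
Only numpy, scipy, OpenCV 4.12 (cv2) and the standard library are available. Lean on these libraries where they do the work, as an engineer would, in place of code of your own. Each camera call takes 0.05 s, during which the arm holds its last target. There are 200 camera calls.

## Working session

There is one attempt and no reset: what is moved stays moved. The work goes in short steps, Python scripts to look and compute and a shell command to move; the robot and the scene stay as the last step left them, time stands still between calls to the robot, and variables do not carry over. Pictures are saved under pics/ and viewed, about 8 in all and at most 12, crops included, and the job is handed in when it is done.

```bash
mkdir -p pics; ls; cat > h.py <<'E'
import numpy as np, cv2
from station import r, vision
def cap(n,f=None):
    c=vision.capture(n)
    if f: cv2.imwrite('pics/'+f,c['frame'][:,:,::-1])
    return c
def rays(c,uv):
    uv=np.atleast_2d(np.array(uv,float)); K=np.array(c['K']); k=c['k1']
    d=np.c_[(uv[:,0]-K[0,2])/K[0,0],(uv[:,1]-K[1,2])/K[1,1]]
    s=d.copy()
    for _ in range(30): s=d/(1+k*(s**2).sum(1,keepdims=True))
    v=np.c_[s[:,0],-s[:,1],-np.ones(len(s))]@np.array(c['orientation']).T
    return np.array(c['xyz']),v
def onz(c,uv,z):
    o,v=rays(c,uv); return o+v*((z-o[2])/v[:,2:3])
def proj(c,P):
    P=np.atleast_2d(np.array(P,float)); q=(P-np.array(c['xyz']))@np.array(c['orientation'])
    s=np.c_[q[:,0]/-q[:,2],-q[:,1]/-q[:,2]]; s=s*(1+c['k1']*(s**2).sum(1,keepdims=True))
    K=np.array(c['K']); return np.c_[s[:,0]*K[0,0]+K[0,2],s[:,1]*K[1,1]+K[1,2]]
E
python3 - <<'E'
from h import *
a=cap('top','top0.png');b=cap('side','side0.png')
for c in(a,b): print(c['xyz'],np.round(c['orientation'],3),c['K'],c['k1'])
s=r.sense();print(s['time_s'],s['tcp_pos'],np.round(s['ee_rot'],3),s['gripper_width'],r.tips_ahead)
E
```

```text
pics
[0.50857897 0.11184754 0.95047781] [[-0.009  0.995 -0.104]
 [-1.    -0.01  -0.001]
 [-0.002  0.104  0.995]] [[402.14578088   0.         281.48167681]
 [  0.         402.14578088 212.85497618]
 [  0.           0.           1.        ]] -0.009896677619489648
[0.36461901 0.81512967 0.75973756] [[-0.959  0.181 -0.218]
 [-0.283 -0.653  0.702]
 [-0.016  0.735  0.678]] [[382.00206424   0.         270.93358463]
 [  0.         382.00206424 205.76471003]
 [  0.           0.           1.        ]] 0.02797577832271595
0.1 [0.17062105 0.60076386 0.2465829 ] [[ 0.962 -0.273 -0.   ]
 [-0.273 -0.962 -0.002]
 [ 0.     0.002 -1.   ]] 0.9969807380379024 0.025
```

View pics/top0.png

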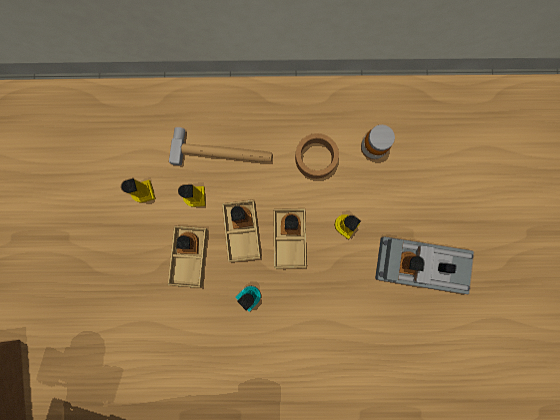

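View pics/side0.png

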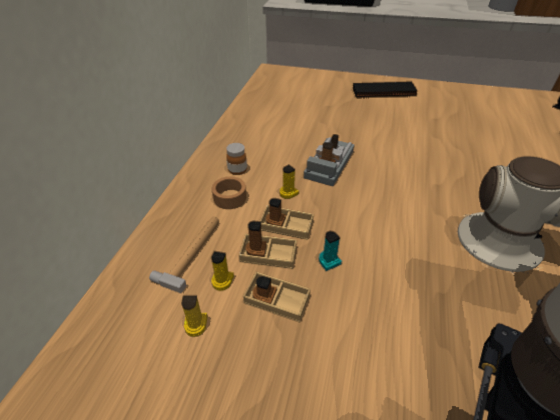

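The top view shows the vise at (425,265), its heel cap at (416,263) and the black grip at (447,268). There are trays at (188,257), (241,231) and (290,238). Lookalikes for the heel or its mates:
- yellow at (138,188), (192,194) and (348,224)
- turquoise at (249,298)
- three brown mates at (186,242), (239,215) and (291,223)

In the side view the mates look short at (264,287), tall at (255,237) and 75 mm at (275,210). I'll check those heights by triangulation and take one close crop.

```bash
python3 - <<'E'
from h import *
a=cap('top');b=cap('side')
def blobs(c,boxes):
    g=c['frame'].max(2); out=[]
    for x0,y0,x1,y1 in boxes:
        m=(g[y0:y1,x0:x1]<48).astype(np.uint8)
        n,l,s,ce=cv2.connectedComponentsWithStats(m)
        for i in np.argsort(-s[1:,4])[:2]+1:
            if s[i,4]>15: out.append((s[i,4],ce[i]+[x0,y0],s[i,:4]+[x0,y0,0,0])); print((x0,y0),s[i,4],(ce[i]+[x0,y0]).round(1),s[i,:4]+[x0,y0,0,0])
    return out
print('top');blobs(a,[(170,228,206,262),(222,203,258,230),(276,210,306,236),(400,240,430,290),(430,240,475,290)])
print('side');blobs(b,[(245,272,280,305),(242,215,270,255),(265,196,288,220),(318,140,333,165),(328,132,342,155)])
def crop(c,x0,y0,w,h,k): return cv2.resize(c['frame'][y0:y0+h,x0:x0+w,::-1],None,fx=k,fy=k,interpolation=cv2.INTER_CUBIC)
C=np.zeros((600,800,3),np.uint8)
def put(im,x,y): C[y:y+im.shape[0],x:x+im.shape[1]]=im
put(crop(a,370,228,110,70,4.),0,0)
put(crop(a,265,200,50,75,4.),450,0)
put(crop(b,295,125,70,65,4.),0,300)
put(crop(b,235,190,90,75,4.),300,300)
cv2.imwrite('pics/crop1.png',C)
E
```

```text
top
(170, 228) 181 [184.2 242.4] [176 236  17  13]
(222, 203) 206 [238.3 214.3] [231 206  17  17]
(276, 210) 172 [291.  222.5] [285 215  13  15]
(400, 240) 184 [416.1 263.4] [408 256  16  15]
(430, 240) 145 [446.6 267.7] [438 263  18  10]
side
(245, 272) 152 [263.3 282.6] [256 277  15  13]
(242, 215) 105 [254.7 226.3] [249 222  12  10]
(265, 196) 87 [275.2 203.1] [270 199  11  11]
(318, 140) 58 [328.4 145.1] [324 140   9  10]
(328, 132) 94 [332.9 142.3] [328 135  10  15]
```

View pics/crop1.png

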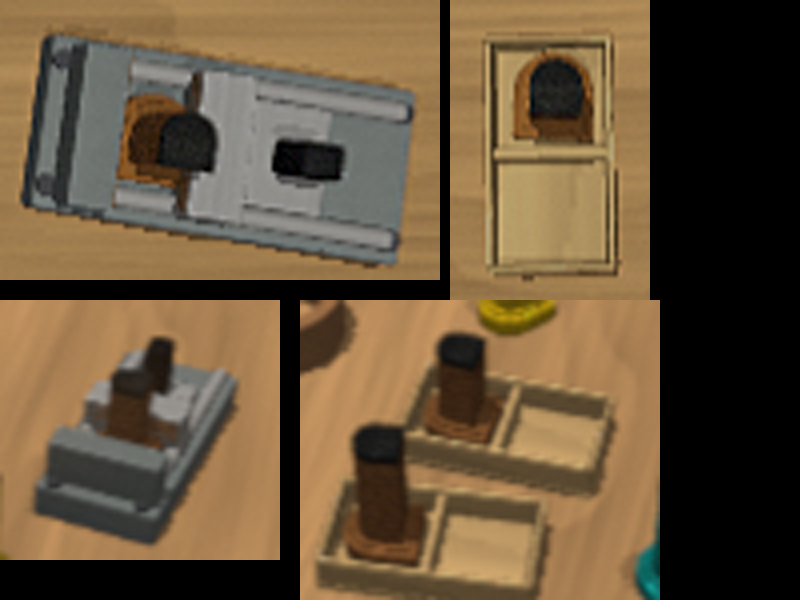

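The crop confirms the choice. The vise heel's neck has its rounded back facing image-up, the moving jaw is on the right with the grip at (447,268), and the tray at (290,238) holds the mid-height heel. Next I'll work out positions and heights.

```bash
python3 - <<'E'
from h import *
a=cap('top');b=cap('side')
def tri(u,v):
    o1,d1=rays(a,u);o2,d2=rays(b,v);d1=d1[0];d2=d2[0]
    t=np.linalg.lstsq(np.c_[d1,-d2],o2-o1,rcond=None)[0]
    p,q=o1+t[0]*d1,o2+t[1]*d2; return ((p+q)/2*1e3).round(1),(np.linalg.norm(p-q)*1e3).round(1)
for n,u,v in[('A',(184.2,242.4),(263.3,282.6)),('B',(238.3,214.3),(254.7,226.3)),('C',(291,222.5),(275.2,203.1)),('heel',(416.1,263.4),(328.4,145.1))]: print(n,tri(u,v))
mm=lambda p:(p*1e3).round(1).tolist()
print('heel top',mm(onz(a,[(417.2,263.4),(416.1,263.4)],.105)))
def cr(p,x0,y0,X=0,Y=0): p=np.array(p,float);return (p-[X,Y])/4+[x0,y0]
t=onz(a,cr([(485,36),(612,36),(618,272),(487,272)],265,200,450,0),.028)
print('trayC',mm(t),mm(t.mean(0)),'sides',[round(np.linalg.norm(t[i]-t[i-1])*1e3) for i in range(4)])
ax=(t[0]+t[1]-t[2]-t[3])/2;ax/=np.linalg.norm(ax);print('yaw',np.degrees(np.arctan2(ax[1],ax[0])),'free',mm(t.mean(0)-.033*ax))
# vise: long edges of bed / rails
for e in ([(258,88),(408,112)],[(245,218),(395,242)],[(90,43),(412,90)],[(80,215),(395,262)]):
    p=onz(a,cr(e,370,228),.03); d=p[0]-p[1]; print('vise y dir -> yaw',np.degrees(np.arctan2(-d[0],d[1])).round(1),mm(p))
g=onz(a,[(448,267.7),(446.6,267.7)],.093);print('grip',mm(g))
E
```

```text
A (array([537.6, 330.6,  52.4]), np.float64(0.8))
B (array([596.2, 205.7,  93.2]), np.float64(1.1))
C (array([578. ,  92.3,  74.8]), np.float64(1.0))
heel (array([ 485.9, -166.7,  107.3]), np.float64(4.0))
heel top [[487.9, -169.3, 105.0], [487.9, -167.0, 105.0]]
trayC [[613.8, 130.8, 28.0], [613.1, 57.6, 28.0], [478.1, 56.2, 28.0], [478.8, 130.7, 28.0]] [545.9, 93.8, 28.0] sides [135, 73, 135, 74]
yaw 0.30452291350883476 free [512.9, 93.7, 28.0]
vise y dir -> yaw -9.7 [[515.9, -235.1, 30.0], [501.5, -320.1, 30.0]]
vise y dir -> yaw -9.6 [[442.8, -224.2, 30.0], [428.5, -308.5, 30.0]]
vise y dir -> yaw -8.9 [[542.5, -140.2, 30.0], [513.9, -323.1, 30.0]]
vise y dir -> yaw -9.0 [[445.5, -130.9, 30.0], [417.4, -307.9, 30.0]]
grip [[477.9, -238.2, 93.0], [477.9, -235.2, 93.0]]
```

Triangulated heights of 52, 93 and 75 mm make the tray at (290,238) tray_middle. Its sides measure 135 and 74 mm, yaw is 0.3° and free_middle is at (513, 94). The heel is at (488,-168), the vise yaw is -9.4° and the grip is at (478,-237). Moving now.

```bash
python3 -m jog '{"delta_pos":[[28,-30,0],[28,-30,0],[28,-30,0],[28,-30,0],[28,-30,0],[28,-30,0],[28,-30,0],[28,-30,0],[28,-30,0],[28,-30,0]],"rot":[[0,0,-7],[0,0,-7],[0,0,-7],[0,0,-7],[0,0,-7],[0,0,-7],[0,0,-7],[0,0,-7],[0,0,-7],[0,0,-7]],"grip":[100,100,100,100,100,100,100,100,100,100]}'
python3 -m jog '{"delta_pos":[[3,-40,0],[3,-40,0],[3,-40,0],[3,-40,0],[3,-40,0],[3,-40,0],[3,-40,0],[3,-40,0],[3,-40,0],[3,-40,0]],"rot":[[0,0,-7],[0,0,-6.6],[0,0,0],[0,0,0],[0,0,0],[0,0,0],[0,0,0],[0,0,0],[0,0,0],[0,0,0]],"grip":[100,100,100,100,100,100,100,100,100,100]}'
```

```text
time_s: 1.13
tcp_pos: [0.4518, 0.2995, 0.2478]
ee_rot: [[0.067, -0.998, 0.0], [-0.998, -0.067, 0.0], [-0.0, -0.0, -1.0]]
wrist_force: [-0.2, 0.5, 0.3]
gripper_width: 1.004
time_s: 1.97
tcp_pos: [0.4805, -0.1007, 0.2479]
ee_rot: [[-0.164, -0.986, 0.001], [-0.986, 0.164, 0.0], [-0.0, -0.001, -1.0]]
wrist_force: [1.3, -0.1, 0.1]
gripper_width: 1.002
```

```bash
python3 -m jog '{"delta_pos":[[-0.6,-34,0],[-0.6,-34,0],[-0.6,-34,0],[-0.6,-34,0],[0,0,-30],[0,0,-30],[0,0,-30],[0,0,-10],[0,0,0],[0,0,0]],"rot":[[0,0,0],[0,0,0],[0,0,0],[0,0,0],[0,0,0],[0,0,0],[0,0,0],[0,0,0],[0,0,0],[0,0,0]],"grip":[100,100,100,100,100,100,100,100,100,100]}'
python3 - <<'E'
from h import *
b=cap('side')
im=b['frame'][90:200,270:400,::-1]
cv2.imwrite('pics/s1.png',cv2.resize(im,None,fx=5,fy=5,interpolation=cv2.INTER_CUBIC))
E
```

```text
time_s: 2.8
tcp_pos: [0.479, -0.235, 0.1482]
ee_rot: [[-0.163, -0.987, 0.0], [-0.987, 0.163, -0.001], [0.001, -0.001, -1.0]]
wrist_force: [0.7, 0.2, 1.1]
gripper_width: 1.0
```

View pics/s1.png

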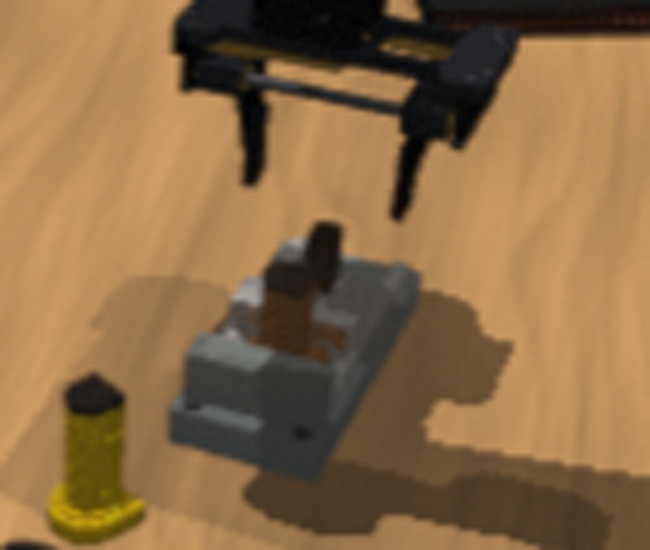

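The open fingers, at crop (255,180) and (400,215), straddle the black grip at (325,250). I'll go down and close.

```bash
python3 -m jog '{"delta_pos":[[0,-2,-20],[0,0,-20],[0,0,-15],[0,0,-10],[0,0,0],[0,0,0],[0,0,0],[0,0,0],[0,0,0],[0,0,0]],"rot":[[0,0,0],[0,0,0],[0,0,0],[0,0,0],[0,0,0],[0,0,0],[0,0,0],[0,0,0],[0,0,0],[0,0,0]],"grip":[100,100,100,100,100,50,27,0,0,0]}'
python3 -m jog '{"delta_pos":[[0,0,0],[0,0,0],[0,0,0],[0,0,0]],"rot":[[0,0,0],[0,0,0],[0,0,0],[0,0,0]],"grip":[0,0,0,0]}'
```

```text
time_s: 3.68
tcp_pos: [0.4788, -0.2369, 0.0833]
ee_rot: [[-0.164, -0.986, 0.001], [-0.986, 0.164, -0.0], [0.0, -0.001, -1.0]]
wrist_force: [-0.0, 0.0, 0.2]
gripper_width: 0.71
time_s: 4.02
tcp_pos: [0.4784, -0.2368, 0.0825]
ee_rot: [[-0.164, -0.986, -0.0], [-0.986, 0.164, 0.0], [0.0, 0.0, -1.0]]
wrist_force: [-0.2, 0.0, 0.4]
gripper_width: 0.403
```

```bash
python3 -m jog '{"delta_pos":[[0,0,0],[0,0,0],[0,0,0],[0,0,0],[0,0,0],[0,0,0]],"rot":[[0,0,0],[0,0,0],[0,0,0],[0,0,0],[0,0,0],[0,0,0]],"grip":[0,0,0,0,0,0]}'
```

```text
time_s: 4.52
tcp_pos: [0.479, -0.2369, 0.0826]
ee_rot: [[-0.164, -0.986, 0.001], [-0.986, 0.164, -0.0], [0.0, -0.001, -1.0]]
wrist_force: [2.7, -1.5, -2.5]
gripper_width: 0.228
```

Opening is 19.8 mm against the 20 mm grip, so it is gripped. Sliding the jaw about 45 mm along the vise's -y.

```bash
python3 -m jog '{"delta_pos":[[-0.8,-5,0],[-0.8,-5,0],[-0.8,-5,0],[-0.8,-5,0],[-0.8,-5,0],[-0.8,-5,0],[-0.8,-5,0],[-0.8,-5,0],[-0.8,-5,0],[0,0,0]],"rot":[[0,0,0],[0,0,0],[0,0,0],[0,0,0],[0,0,0],[0,0,0],[0,0,0],[0,0,0],[0,0,0],[0,0,0]],"grip":[0,0,0,0,0,0,0,0,0,0]}'
```

```text
time_s: 5.35
tcp_pos: [0.4715, -0.2809, 0.0826]
ee_rot: [[-0.165, -0.986, 0.001], [-0.986, 0.165, 0.002], [-0.002, -0.001, -1.0]]
wrist_force: [2.8, 9.3, 1.4]
gripper_width: 0.229
```

```bash
python3 -m jog '{"delta_pos":[[0,0,0],[0,0,0],[0,0,0],[0,0,0],[0,0,0],[0,0,0],[0,0,0],[0,0,0],[0,0,30],[0,0,40]],"rot":[[0,0,0],[0,0,0],[0,0,0],[0,0,0],[0,0,0],[0,0,0],[0,0,0],[0,0,0],[0,0,0],[0,0,0]],"grip":[100,100,100,100,100,100,100,100,100,100]}'
python3 -m jog '{"delta_pos":[[0,0,40],[0,-30,40],[0,-40,40],[0,-40,0],[0,0,0]],"rot":[[0,0,7],[0,0,7],[0,0,7],[0,0,7],[0,0,7]],"grip":[100,100,100,100,100]}'
python3 - <<'E'
from h import *
a=cap('top');b=cap('side')
C=np.zeros((450,800,3),np.uint8)
def crop(c,x0,y0,w,h,k): return cv2.resize(c['frame'][y0:y0+h,x0:x0+w,::-1],None,fx=k,fy=k,interpolation=cv2.INTER_CUBIC)
C[:300,:440]=crop(a,370,228,110,75,4);C[:300,450:750]=crop(b,290,120,75,75,4)
cv2.imwrite('pics/c2.png',C)
g=a['frame'].max(2)[250:280,404:428]<48
n,l,s,ce=cv2.connectedComponentsWithStats(g.astype(np.uint8));i=1+s[1:,4].argmax();print(ce[i]+[404,250],s[i])
E
```

```text
time_s: 6.18
tcp_pos: [0.4686, -0.281, 0.1498]
ee_rot: [[-0.165, -0.986, -0.009], [-0.986, 0.165, 0.003], [-0.002, 0.01, -1.0]]
wrist_force: [1.0, -0.5, 1.0]
gripper_width: 0.905
time_s: 6.6
tcp_pos: [0.4719, -0.3803, 0.2578]
ee_rot: [[0.431, -0.903, 0.005], [-0.903, -0.431, -0.004], [0.006, -0.003, -1.0]]
wrist_force: [-0.1, 1.0, -0.4]
gripper_width: 1.001
[416.25531915 263.49468085] [  4   6  16  15 188]
```

View pics/c2.png

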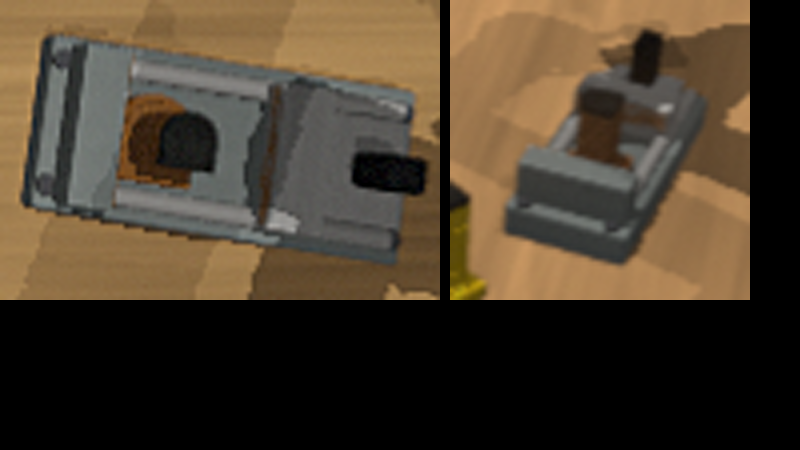

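The jaw is fully open and the grip is now at crop (388,172). The heel has not moved: its cap is still at (416.3,263.5). I'll turn the tool to the vise yaw and go above the heel.

```bash
python3 -m jog '{"delta_pos":[[2,26.5,0],[2,26.5,0],[2,26.5,0],[2,26.5,0],[2,26.5,0],[2,26.5,0],[2,26.5,0],[2,26.5,0],[0,0,0],[0,0,0]],"rot":[[0,0,6.9],[0,0,6.9],[0,0,6.9],[0,0,6.9],[0,0,6.9],[0,0,6.9],[0,0,6.9],[0,0,6.9],[0,0,0],[0,0,0]],"grip":[100,100,100,100,100,100,100,100,100,100]}'
```

```text
time_s: 7.53
tcp_pos: [0.4869, -0.1615, 0.2553]
ee_rot: [[0.987, -0.163, -0.001], [-0.163, -0.987, 0.0], [-0.001, 0.0, -1.0]]
wrist_force: [0.6, -0.2, -0.6]
gripper_width: 1.0
```

Next a move of (+1.5,-7), then down to TCP z = 98 (tips at 73 mm, above the 66 mm jaws).

```bash
python3 -m jog '{"delta_pos":[[1.5,-7,-30],[0,0,-35],[0,0,-30],[0,0,-20],[0,0,-20],[0,0,-12],[0,0,-10],[0,0,0],[0,0,0]],"rot":[[0,0,0],[0,0,0],[0,0,0],[0,0,0],[0,0,0],[0,0,0],[0,0,0],[0,0,0],[0,0,0]],"grip":[100,100,100,100,100,100,100,100,100]}'
python3 - <<'E'
from h import *
a=cap('top');b=cap('side')
C=np.zeros((300,760,3),np.uint8)
def crop(c,x0,y0,w,h,k): return cv2.resize(c['frame'][y0:y0+h,x0:x0+w,::-1],None,fx=k,fy=k,interpolation=cv2.INTER_CUBIC)
C[:300,:440]=crop(a,370,228,110,75,4);C[:300,450:750]=crop(b,290,110,75,75,4)
cv2.imwrite('pics/c3.png',C)
E
```

```text
time_s: 8.28
tcp_pos: [0.4886, -0.1707, 0.0982]
ee_rot: [[0.986, -0.165, -0.001], [-0.165, -0.986, -0.0], [-0.001, 0.0, -1.0]]
wrist_force: [0.5, -0.2, 0.0]
gripper_width: 1.001
```

View pics/c3.png

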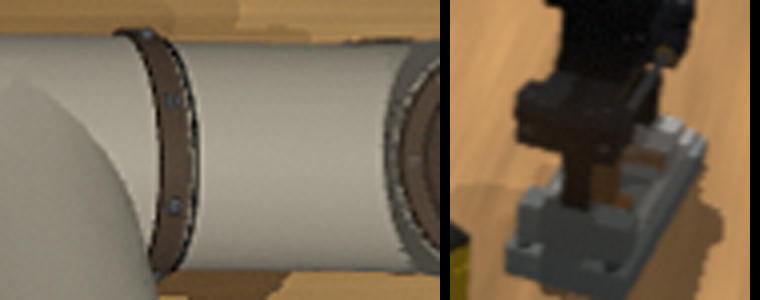

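The side view shows the near finger in front of the heel's neck at crop (578,175), above the fixed jaw. I'll correct y by +2 and close.

```bash
python3 -m jog '{"delta_pos":[[0,2,0],[0,0,0],[0,0,0],[0,0,0],[0,0,0],[0,0,0],[0,0,0],[0,0,0],[0,0,0],[0,0,0]],"rot":[[0,0,0],[0,0,0],[0,0,0],[0,0,0],[0,0,0],[0,0,0],[0,0,0],[0,0,0],[0,0,0],[0,0,0]],"grip":[70,50,40,20,20,20,20,20,20,20]}'
python3 -m jog '{"delta_pos":[[0,0,0],[0,0,0],[0,0,0]],"rot":[[0,0,0],[0,0,0],[0,0,0]],"grip":[10,0,0]}'
```

```text
time_s: 9.22
tcp_pos: [0.4887, -0.1686, 0.0984]
ee_rot: [[0.987, -0.163, -0.0], [-0.163, -0.987, -0.001], [-0.0, 0.001, -1.0]]
wrist_force: [-1.8, -8.9, 6.4]
gripper_width: 0.327
time_s: 9.47
tcp_pos: [0.4886, -0.1689, 0.0985]
ee_rot: [[0.987, -0.164, -0.0], [-0.164, -0.987, -0.001], [-0.0, 0.001, -1.0]]
wrist_force: [-0.4, -4.6, 1.0]
gripper_width: 0.318
```

Grip width is 27.7 mm against the 28 mm neck. Lifting.

```bash
python3 -m jog '{"delta_pos":[[0,0,5],[0,0,10],[0,0,15],[0,0,20],[0,0,20],[0,0,20],[0,0,20],[0,0,10],[0,0,0],[0,0,0]],"rot":[[0,0,0],[0,0,0],[0,0,0],[0,0,0],[0,0,0],[0,0,0],[0,0,0],[0,0,0],[0,0,0],[0,0,0]],"grip":[0,0,0,0,0,0,0,0,0,0]}'
python3 - <<'E'
from h import *
b=cap('side')
cv2.imwrite('pics/s3.png',cv2.resize(b['frame'][60:190,260:400,::-1],None,fx=4,fy=4,interpolation=cv2.INTER_CUBIC))
E
```

```text
time_s: 10.3
tcp_pos: [0.4885, -0.1678, 0.218]
ee_rot: [[0.986, -0.164, 0.0], [-0.164, -0.986, 0.001], [0.0, -0.001, -1.0]]
wrist_force: [0.2, -0.1, -2.1]
gripper_width: 0.322
```

View pics/s3.png

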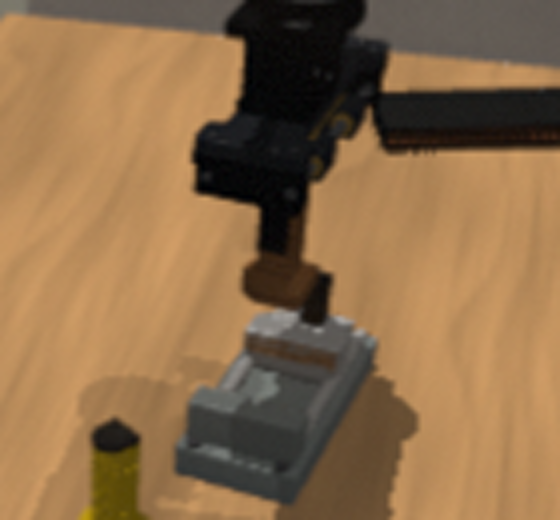

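The heel is held upright and clear of the vise, with its seat at crop (285,280). Moving above the tray's empty half at (513,94) and turning +9.7°.

```bash
python3 -m jog '{"delta_pos":[[3,20,0],[3,33,0],[3,36,0],[3,36,0],[3,36,0],[3,36,0],[3,32,0],[2,23,0],[1,10,0],[0,0,0]],"rot":[[0,0,1.2],[0,0,1.2],[0,0,1.2],[0,0,1.2],[0,0,1.2],[0,0,1.2],[0,0,1.2],[0,0,1.3],[0,0,0],[0,0,0]],"grip":[0,0,0,0,0,0,0,0,0,0]}'
python3 -m jog '{"delta_pos":[[0,0,-25],[0,0,-30],[0,0,-20],[0,0,-15],[0,0,-10],[0,0,0],[0,0,0]],"rot":[[0,0,0],[0,0,0],[0,0,0],[0,0,0],[0,0,0],[0,0,0],[0,0,0]],"grip":[0,0,0,0,0,0,0]}'
python3 - <<'E'
from h import *
a=cap('top');b=cap('side')
s=r.sense();t=s['tcp_pos'];print(t,s['gripper_width'])
zb=t[2]-.0684
# project expected floor seat footprint (at zb) and free centre on side
def rect(x,y,z,dx,dy): return [(x+i*dx,y+j*dy,z) for i,j in((-1,-1),(1,-1),(1,1),(-1,1))]
im=cv2.resize(b['frame'][160:260,225:335,::-1],None,fx=5,fy=5,interpolation=cv2.INTER_CUBIC)
for P,col in((rect(t[0],t[1],zb,.025,.023),(0,255,0)),(rect(.5129,.0937,.028,.031,.033),(0,0,255))):
    q=((proj(b,P)-[225,160]+.5)*5).astype(int);cv2.polylines(im,[q],True,col,1)
cv2.imwrite('pics/s4.png',im)
E
```

```text
time_s: 11.18
tcp_pos: [0.5123, 0.0954, 0.2166]
ee_rot: [[1.0, 0.007, -0.003], [0.007, -1.0, -0.001], [-0.003, 0.001, -1.0]]
wrist_force: [-0.3, -0.1, -1.3]
gripper_width: 0.317
time_s: 11.77
tcp_pos: [0.5126, 0.093, 0.118]
ee_rot: [[1.0, 0.004, -0.001], [0.004, -1.0, -0.001], [-0.001, 0.001, -1.0]]
wrist_force: [-0.1, -0.4, -0.6]
gripper_width: 0.317
[0.51348156 0.09362132 0.11934184] 0.3177335617939134
```

View pics/s4.png

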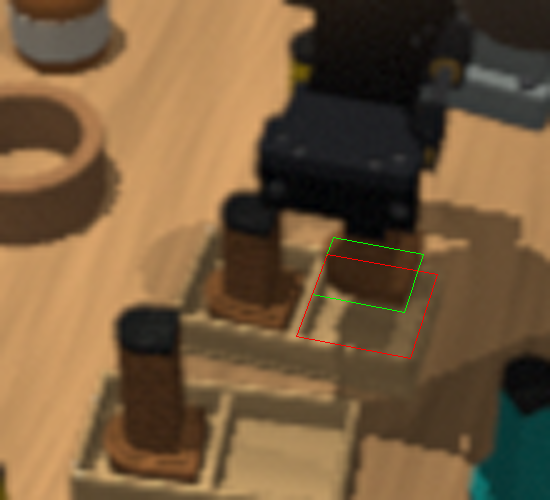

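The drawn footprint (green) matches the seat and sits inside the half's rim (red), with about 6 mm spare along x. Lowering, with fine steps at the end.

```bash
python3 -m jog '{"delta_pos":[[0,0,-10],[0,0,-10],[0,0,-10],[0,0,-5],[0,0,-5],[0,0,0],[0,0,0]],"rot":[[0,0,0],[0,0,0],[0,0,0],[0,0,0],[0,0,0],[0,0,0],[0,0,0]],"grip":[0,0,0,0,0,0,0]}'
python3 -m jog '{"delta_pos":[[0,0,-1.5],[0,0,-1.5],[0,0,-1],[0,0,0]],"rot":[[0,0,0],[0,0,0],[0,0,0],[0,0,0]],"grip":[0,0,0,0]}'
python3 -m jog '{"delta_pos":[[0,0,-1],[0,0,0],[0,0,0]],"rot":[[0,0,0],[0,0,0],[0,0,0]],"grip":[0,0,0]}'
```

```text
time_s: 12.45
tcp_pos: [0.5127, 0.0937, 0.078]
ee_rot: [[1.0, 0.005, -0.001], [0.005, -1.0, -0.0], [-0.001, 0.0, -1.0]]
wrist_force: [-0.0, 0.4, -1.2]
gripper_width: 0.316
time_s: 12.78
tcp_pos: [0.5127, 0.0937, 0.0743]
ee_rot: [[1.0, 0.005, -0.0], [0.005, -1.0, 0.0], [-0.0, -0.0, -1.0]]
wrist_force: [1.1, -0.8, -1.0]
gripper_width: 0.32
time_s: 13.03
tcp_pos: [0.5127, 0.0937, 0.0734]
ee_rot: [[1.0, 0.005, 0.0], [0.005, -1.0, 0.0], [0.0, -0.0, -1.0]]
wrist_force: [0.5, -0.3, -1.0]
gripper_width: 0.319
```

```bash
python3 -m jog '{"delta_pos":[[0,0,-1],[0,0,0],[0,0,0]],"rot":[[0,0,0],[0,0,0],[0,0,0]],"grip":[0,0,0]}'
python3 -m jog '{"delta_pos":[[0,0,-0.5],[0,0,0],[0,0,0]],"rot":[[0,0,0],[0,0,0],[0,0,0]],"grip":[0,0,0]}'
```

```text
time_s: 13.28
tcp_pos: [0.5128, 0.0937, 0.0724]
ee_rot: [[1.0, 0.005, 0.0], [0.005, -1.0, 0.0], [0.0, -0.0, -1.0]]
wrist_force: [0.5, -0.1, -1.9]
gripper_width: 0.319
time_s: 13.53
tcp_pos: [0.5129, 0.0937, 0.0723]
ee_rot: [[1.0, 0.005, 0.001], [0.005, -1.0, 0.0], [0.001, -0.0, -1.0]]
wrist_force: [-2.3, -1.2, 4.3]
gripper_width: 0.319
```

Contact force is +4.3 N at z = 72.3, the predicted floor height. Releasing and backing straight up.

```bash
python3 -m jog '{"delta_pos":[[0,0,0],[0,0,0],[0,0,0],[0,0,0],[0,0,0],[0,0,0],[0,0,0],[0,0,0],[0,0,0],[0,0,0]],"rot":[[0,0,0],[0,0,0],[0,0,0],[0,0,0],[0,0,0],[0,0,0],[0,0,0],[0,0,0],[0,0,0],[0,0,0]],"grip":[36,40,46,52,60,70,70,70,70,70]}'
python3 -m jog '{"delta_pos":[[0,0,8],[0,0,15],[0,0,25],[0,0,35],[0,0,35],[0,0,35],[-20,-30,0],[-20,-35,0],[-20,-35,0],[-10,-35,0]],"rot":[[0,0,0],[0,0,0],[0,0,0],[0,0,0],[0,0,0],[0,0,0],[0,0,0],[0,0,0],[0,0,0],[0,0,0]],"grip":[70,70,70,70,70,70,70,70,70,70]}'
python3 -m jog '{"delta_pos":[[0,-35,0],[0,-35,0],[0,0,0],[0,0,0],[0,0,0],[0,0,0]],"rot":[[0,0,0],[0,0,0],[0,0,0],[0,0,0],[0,0,0],[0,0,0]],"grip":[70,70,70,70,70,70]}'
python3 - <<'E'
from h import *
a=cap('top','topF.png');b=cap('side')
C=np.zeros((600,800,3),np.uint8)
im=cv2.resize(a['frame'][195:305,160:320,::-1],None,fx=2.5,fy=2.5);C[:im.shape[0],:im.shape[1]]=im
im=cv2.resize(b['frame'][110:260,225:375,::-1],None,fx=2.6,fy=2.6);C[:im.shape[0],405:405+im.shape[1]]=im
cv2.imwrite('pics/F.png',C)
def blob(c,x0,y0,x1,y1):
    m=(c['frame'].max(2)[y0:y1,x0:x1]<48).astype(np.uint8);n,l,s,ce=cv2.connectedComponentsWithStats(m)
    i=1+s[1:,4].argmax();return ce[i]+[x0,y0],s[i,4]
for bx in[(170,228,206,262),(222,203,258,230),(276,210,306,236),(276,240,306,268)]:
    p,n=blob(a,*bx);print(p.round(1),n)
print('heel top',onz(a,p,.077)*1e3)
print(r.sense()['tcp_pos'])
E
```

```text
time_s: 14.37
tcp_pos: [0.5127, 0.0937, 0.0719]
ee_rot: [[1.0, 0.005, 0.0], [0.005, -1.0, 0.0], [0.0, -0.0, -1.0]]
wrist_force: [-0.2, 0.5, -0.3]
gripper_width: 0.695
time_s: 15.2
tcp_pos: [0.4402, -0.0424, 0.2257]
ee_rot: [[1.0, 0.006, 0.0], [0.006, -1.0, 0.001], [0.0, -0.001, -1.0]]
wrist_force: [0.3, -0.3, 0.9]
gripper_width: 0.707
time_s: 15.7
tcp_pos: [0.4428, -0.1106, 0.2251]
ee_rot: [[1.0, 0.006, 0.0], [0.006, -1.0, 0.0], [0.0, -0.0, -1.0]]
wrist_force: [0.9, 0.1, 0.3]
gripper_width: 0.699
[184.  242.4] 176
[238.2 214.2] 196
[290.9 222.4] 172
[290.9 253.1] 156
heel top [[511.90683582  93.57741213  77.        ]]
[ 0.44289038 -0.1103095   0.22498253]
```

View pics/F.png

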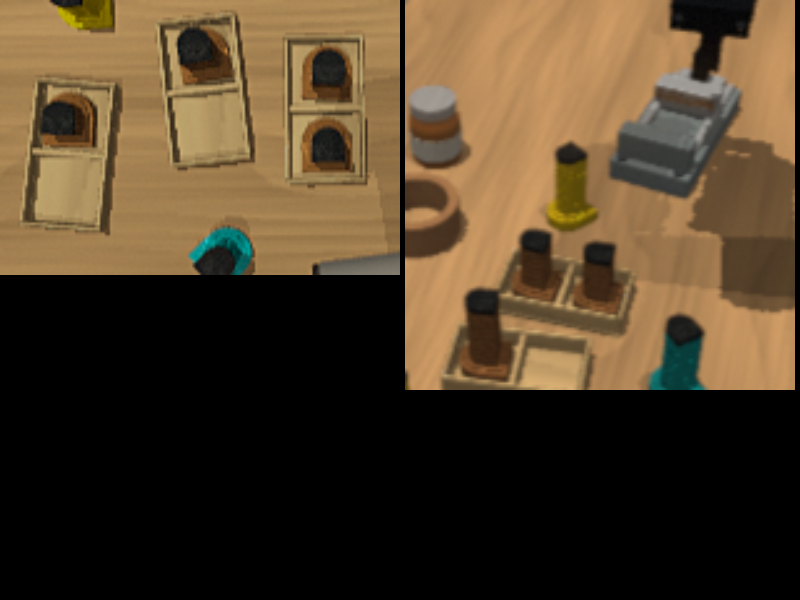

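The heel stands upright next to its equal-height mate, at (512,93.6) against the target (513,93.7). The mates have moved less than 0.3 px, the jaw is open and the arm touches nothing. Handing in.

```bash
python3 -c "
from station import finish_job
print(finish_job())"
```

```text
the job is handed in; nothing more can be done
None
```

I slid the vise jaw about 45 mm open by its grip and left it open. I then lifted the heel out and lowered it into the empty half of the tray with the 75 mm heel. I let go only after feeling contact with the floor: +4.3 N at the height I had worked out beforehand.

**Last checks:**
- **Heel:** it stands upright, about 1 mm from the target by camera.
- **Mates:** the three heels already in the trays show no movement (0.3 px or less).
- **Jaw:** it still looks open in the last picture.
- **Arm:** it is clear of everything. The job was handed in about 16 s in.

**Not checked:** I saw the jar and the tape only at the edge of the last picture, and I did not measure them or the hammer; the arm never went near them. The one disagreement was a 4 mm gap between the two camera rays when I first located the vise heel. I placed the heel from the top view at its known height instead, and the gripper closed on the neck at 27.7 mm against the expected 28 mm.

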